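Hold a sample mill's bayonet lid at its pulse mark

ROBOT

A 7-joint arm with a two-finger parallel gripper is mounted at the origin on the work surface. World frame = base frame: x ahead of the robot, y to its left, z up, the work surface at z = 0. Lengths are in m, angles in rad, forces in N, time in s.
With the tool pointing down it reaches from about 0.35 to 0.9 m from the base axis. Payload 7.2 kg.
Tool frame: the origin (TCP) lies at the very end of the fingers, on their centre line; the grasp point (between the pads) lies behind it (bot.grasp_offset is the z of the grasp point in the tool frame, in m); z points along the fingers, y is the direction in which the jaws open and shut (so a half turn about z gives the same grasp; the last joint's range is limited). The gripper opens to 88 mm and grips with 3 to 60 N. Pads are 20 mm wide; open, the fingers measure 115 mm over their backs; the gripper's body (75 mm by 178 mm) begins 61 mm behind the grasp point.
Start: joints at [-1.251, 0.411, -0.013, 1.596, 0.006, 1.134, -0.082], TCP at [0.236, 0.579, 0.223] pointing down, gripper open.
Joint ranges: [-2.95, 2.95], [-0.29, 1.99], [-1.47, 1.44], [0.14, 2.54], [-1.03, 4.17], [0.13, 1.85], [-2.86, 2.86]. Speed limits (rad/s): [2.39, 2.39, 3.01, 3.01, 3.14, 3.14, 3.14].

INTERFACE

Orientations are given as a rotation vector (axis times angle).
In Python, from cell import bot, imaging gives the robot as it stands.
- The arm moves only by the tool carry_out, never from a script. Its argument "deltas" is a list of rows, each an object with "hand": the opening, from -1 (shut) to 1 (fully open); "delta_pos": the shift along the tool's x, y, z in m, a list of three; "yaw": the turn about the tool's z in degrees. In form: [{"hand": hand, "delta_pos": [tx, ty, tz], "yaw": yaw}, ...]. A call has 1 to 10 rows; each row shifts and turns the commanded pose from where the row before left it, along the tool's axes as they then stand; what a row does not reach is not made up. A row lasts 1/12 s, in which the tool goes at most 41.7 mm and 7.16 degrees, less where a joint would pass 70% of its speed; a pose out of reach is approached as far as the arm can. A call is refused whole if a number of a shift passes 0.0417 or a number of a turn 7.16, either way. A call with a gripper value outside its range is refused whole. The fingers move at their own pace and stop on an object; "grip_force" is the grip in N (left out, the last holds). Time passes only in rows, so rows that do not move let the fingers close. It gives the time, the measured TCP pose, the force and the opening at its end, in the units of the state.
- bot.get_obs(): the state, without advancing time (a new reading comes with each control period).
- imaging.camera(name): name is "scene" or "top" or "wrist"; returns a dict with "frame" (420x560x3 uint8, blue, green, red), "intrinsics" (3x3 intrinsics, pixels), "distortion" ([k1, k2, p1, p2, k3] as OpenCV has them; the pictures are not rectified), "camera_from_world" (4x4, takes a point from world to camera coordinates); the wrist camera has in their place "mount" (4x4, takes a point from camera to tool coordinates, whose origin is the TCP and whose axes are the flange's). Camera axes: x right, y up, looking along -z (the intrinsics and any distortion apply to the point x, -y, -z); pixel columns grow to the right and rows downward; lengths in m; the calibration is good to about 2 mm. A picture is of the moment at which its call begins: read the wrist's pose just before it. There is no depth.
- bot.close_job(): hands the job in, once; it reports no verdict.
The state is a dict: "clock": time; "joint_pos": joint angles; "joint_velocities": joint speeds; "joint_efforts": joint torques, N m; "tcp_pos": TCP position; "tool_rot": TCP orientation; "contact_force": force on the tool from outside, world axes, zero at the start; "moment": the same for the moment, N m; "finger_gap": finger opening in m.
Only numpy, scipy, OpenCV 4.12 (cv2) and the standard library are available. Lean on these libraries where they do the work, as an engineer would, in place of code of your own. Each camera call takes 0.05 s, during which the arm holds its last target.

TASK

Switch the sample mill on by throwing the red lever of the grey isolator box over to its green side. Then fit the blue bayonet lid flush into the mill's collar, its lugs entering at the black marks, and twist it clockwise (from above) against the spring until its white pointer stands at the yellow pulse mark, half-way to the lock, never letting it go on into the lock click at the red mark. Finish while still gripping the lid and holding it steady there, and leave the two dropper bottles and the sample jar standing where they are.

Things in the scene. Friction and masses are not known exactly. Their poses are not given: they have to be found in the camera images.
- lid_grip (a point): Loose blue bayonet lid, 0.18 kg, standing on its plug on the mat. Centre of its upright grip bar: 48 mm along x, 18 mm thick along y, 32 mm tall; z up. The bar stands on a disc 80 mm across, 8 mm thick, whose top is 16 mm and underside 24 mm below this point. White pointers on the rim at +x and -x, over the lugs; a half turn makes no difference.
- lid_foot (a point): Centre of the underside of the lid's steel plug, 38 mm below lid_grip, same axes. The plug is 54 mm across and 14 mm long (up to the disc); at its lower end two lugs, on the +x and -x sides, 10 mm wide, 6 mm tall, reach 34 mm from the axis.
- mouth (a point): Centre of the top of the mill's fixed aluminium collar, 135 mm above the table, z up. 57 mm hole under lips 6 mm thick; slots for the lugs on the +x and -x sides, 14 mm wide, reaching 36 mm from the axis. With the lid seated its disc lies flush on the collar, this point 24 mm below lid_grip, the lugs 2 mm clear below the lips, and it can be twisted clockwise (from above).
- mill: Sample mill, fixed; origin at the centre of its underside, below the mouth, same axes. White housing 170 mm along x, 135 mm along y, 108 mm tall; collar above it 84 mm across. Marks around the collar, 42 to 57 mm from the axis and as high as it, on both sides: black at the slots, yellow (pulse) 0.62 rad clockwise of them, red (lock) 1.24 rad.
- jog_ring (a joint): Orange ring in the collar that the lugs turn, rad, growing clockwise: 0 at the slots (rest), about 0.62 at the pulse mark; the lock's spring balls are felt from about 0.75 and it clicks past them at about 0.95 to 1.0; stop at 1.32. A spring turns it back (0.04 N m at 0, 0.16 N m at the pulse mark), so the lid must be held. The lugs have about 0.05 rad of play in it either way.
- lever (a joint): Isolator lever, rad: 0 is off (leaning 0.5 rad to the isolator's -x, red side), 1.0 is on (leaning 0.5 rad to its +x, green side). Top-heavy, it falls to the nearer end stop and stays there; about 1 N at the grip moves it.
- lever_tip (a point): Centre of the lever's red T-grip, a round bar 16 mm thick and 52 mm long along the isolator's y, 68 mm from the pivot axis. The pivot lies 66 mm above the table over the centre of the isolator; the grip starts 126 mm above the table. Its x axis is level and along the isolator's +x when the lever is off.
- isolator: Grey isolator box, fixed, 110 mm along x, 85 mm along y, 58 mm tall; origin at the centre of its underside. Its lever swings from its -x side (red strip, off) to its +x side (green strip, on).
- mat: Black rubber mat, fixed, 130 x 130 x 3 mm, origin at the centre of its underside; the lid starts on it. Mat and isolator stand on either side of the mill and may be swapped.
- dropper_amber: Bystander: amber dropper bottle, 32 mm across, 85 mm tall, origin at the centre of its underside.
- dropper_blue: Bystander: blue dropper bottle, same size and origin.
- sample_jar: Bystander: jar with red cap, 50 mm across, 60 mm tall, origin at the centre of its underside.
Mind the look-alikes: they are no part of the job. Of the things shaped like the part that bears lid_grip, the blue one is meant. Of the things that look like the isolator, the larger one is meant.

How it is judged:
By the outcome, as a careful person would: the job done as asked, in the order asked, and still so for the second after the job is handed in, while the arm keeps its last pose, push and grip.
It also fails if it takes over 54 s, if anything falls off the work surface, if the arm or the gripper's body presses on something with over 40 N, if the wrist force passes 120 N, or if a joint passes its speed limit or range.

## Working session

There is one attempt and no reset: what is moved stays moved. The work goes in short steps, Python scripts to look and compute and a tool call to move; the robot and the scene stay as the last step left them, time stands still between calls to the robot, and variables do not carry over. Pictures are saved under pics/ and viewed, and the job is handed in when it is done.

Besides the shell and the picture viewer there is one more tool, called as name([rows], argument=value, ...), one row to a line, values as JSON. carry_out: Moves the arm, as the interface text tells. Its arguments: {"type":"object","properties":{"deltas":{"type":"array"},"grip_force":{"type":"number"}},"required":["deltas"]}

```bash
mkdir -p pics; ls
python3 - <<'E'
from cell import bot, imaging
import cv2, numpy as np
print(bot.get_obs(), bot.grasp_offset)
for n in ("scene","top","wrist"):
    c=imaging.camera(n); cv2.imwrite(f"pics/{n}0.png",c["frame"]); print(n,{k:np.round(v,4).tolist() for k,v in c.items() if k!="frame"})
E
```

```text
pics
{'clock': 0.0, 'joint_pos': array([-1.25120536,  0.41189465, -0.012687  ,  1.59703072,  0.00561156,
        1.13429411, -0.08220011]), 'joint_velocities': array([-1.57786751e-03,  6.91899797e-05,  2.86669442e-03,  4.34289509e-04,
        9.92801083e-04, -4.04451389e-04,  5.45264889e-04]), 'joint_efforts': array([ 2.07643534e-04, -5.87961102e+01,  6.42096195e-01, -2.91059875e+01,
       -5.37259912e-02,  1.85788149e-02,  1.41626210e-04]), 'tcp_pos': array([0.23620755, 0.57810662, 0.22181794]), 'tool_rot': array([-6.05287200e-01, -3.08255205e+00,  2.48428203e-03]), 'contact_force': array([ 0.1307047 ,  0.13634736, -0.27043972]), 'moment': array([-0.0036481 , -0.01019714,  0.02267102]), 'finger_gap': 0.08789860795072373} -0.0187
scene {'intrinsics': [[504.3255, 0.0, 276.0702], [0.0, 504.3255, 211.9112], [0.0, 0.0, 1.0]], 'distortion': [0.0171, 0.0, 0.0, 0.0, 0.0], 'camera_from_world': [[-0.7766, 0.6298, 0.0182, 0.3975], [-0.409, -0.5259, 0.7458, 0.1913], [0.4792, 0.5717, 0.6659, -1.4554], [0.0, 0.0, 0.0, 1.0]]}
top {'intrinsics': [[481.8923, 0.0, 283.5277], [0.0, 481.8923, 211.4036], [0.0, 0.0, 1.0]], 'distortion': [0.0482, 0.0, 0.0, 0.0, 0.0], 'camera_from_world': [[-0.0219, -0.9997, 0.0143, 0.0691], [0.9936, -0.0202, 0.1109, -0.6003], [-0.1106, 0.0167, 0.9937, -1.1768], [0.0, 0.0, 0.0, 1.0]]}
wrist {'intrinsics': [[305.9531, 0.0, 288.5789], [0.0, 305.9531, 208.0399], [0.0, 0.0, 1.0]], 'distortion': [-0.0608, 0.0, 0.0, 0.0, 0.0], 'mount': [[0.0006, 0.9602, 0.2792, 0.0763], [1.0, -0.0005, -0.0005, 0.0003], [-0.0003, 0.2792, -0.9602, -0.1619], [0.0, 0.0, 0.0, 1.0]]}
```

View pics/scene0.png

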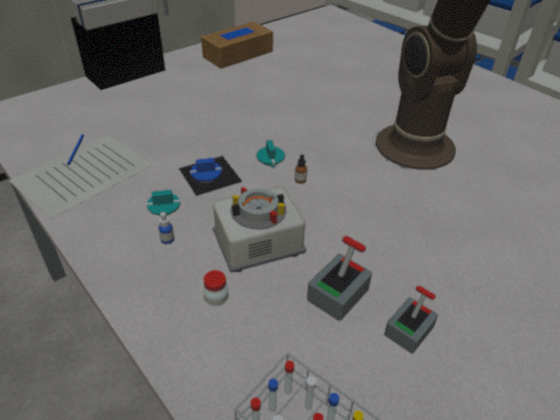

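View pics/top0.png

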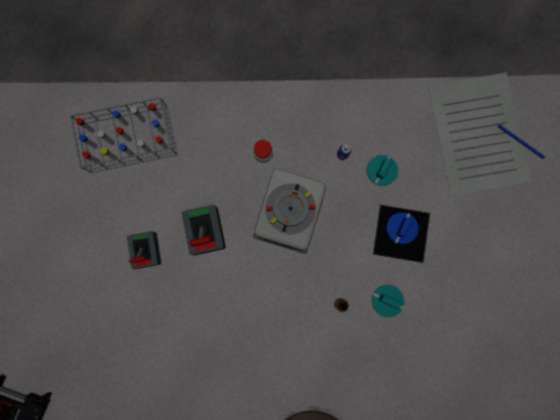

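View pics/wrist0.png

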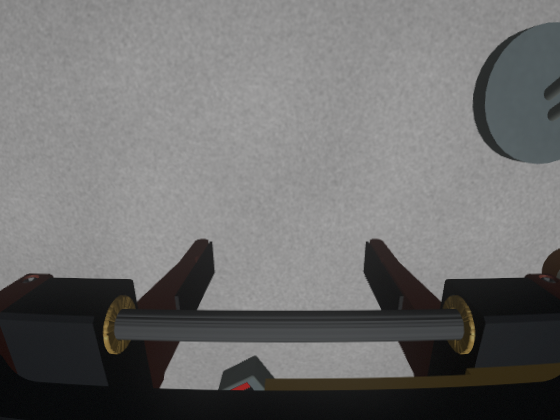

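The isolator (larger, red lever toward the robot) is near top px (203,230), the mill at (290,210) and the blue lid on its mat at (403,228). The teal lids and the small isolator are decoys.

```bash
cat > h.py <<'E'
from cell import bot, imaging
import cv2, numpy as np
from scipy.spatial.transform import Rotation as R
F=np.diag([1,-1,-1.])
def cam(name):
    o=bot.get_obs(); c=imaging.camera(name)
    if name=="wrist":
        T=np.eye(4);T[:3,:3]=R.from_rotvec(o["tool_rot"]).as_matrix();T[:3,3]=o["tcp_pos"]
        M=T@np.array(c["mount"])
    else: M=np.linalg.inv(np.array(c["camera_from_world"]))
    c["wfc"]=M; return c
def ray(c,p):
    u=cv2.undistortPoints(np.array([[p]],float),np.array(c["intrinsics"]),np.array(c["distortion"]))[0,0]
    d=c["wfc"][:3,:3]@(F@np.array([u[0],u[1],1])); return c["wfc"][:3,3],d/np.linalg.norm(d)
def onz(c,p,z):
    o,d=ray(c,p); return o+d*(z-o[2])/d[2]
def proj(c,P):
    W=np.linalg.inv(c["wfc"]); q=F@(W[:3,:3]@np.array(P)+W[:3,3])
    return cv2.projectPoints(q.reshape(1,1,3),np.zeros(3),np.zeros(3),np.array(c["intrinsics"]),np.array(c["distortion"]))[0][0,0]
def tri(a,pa,b,pb):
    o1,d1=ray(a,pa);o2,d2=ray(b,pb)
    s=np.linalg.lstsq(np.stack([d1,-d2],1),o2-o1,rcond=None)[0]
    A=o1+d1*s[0];B=o2+d2*s[1]; return (A+B)/2,np.linalg.norm(A-B)
def mask(img,lo,hi,roi=None):
    m=cv2.inRange(cv2.cvtColor(img,cv2.COLOR_BGR2HSV),np.array(lo),np.array(hi))
    if roi:
        k=np.zeros_like(m);x0,y0,x1,y1=roi;k[y0:y1,x0:x1]=255;m&=k
    return m
def blobs(m,mina=5):
    n,l,s,ce=cv2.connectedComponentsWithStats(m)
    out=[]
    for i in range(1,n):
        if s[i,4]>=mina:
            ys,xs=np.where(l==i); r=cv2.minAreaRect(np.stack([xs,ys],1).astype(np.float32))
            out.append((np.round(ce[i],1).tolist(),int(s[i,4]),np.round(r[1],1).tolist(),round(r[2],1)))
    return out
E
python3 - <<'E'
from h import *
c=cam("top");f=c["frame"];s=cam("scene");g=s["frame"]
v=np.hstack([cv2.resize(f[160:275,160:330],None,fx=4.6,fy=4.6,interpolation=cv2.INTER_CUBIC)])
cv2.imwrite("pics/topA.png",v)
cv2.imwrite("pics/topB.png",cv2.resize(f[130:330,320:450],None,fx=3,fy=3,interpolation=cv2.INTER_CUBIC))
cv2.imwrite("pics/sceneA.png",cv2.resize(g[140:330,130:390],None,fx=3,fy=3,interpolation=cv2.INTER_CUBIC))
E
```

```text
(no output)
```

View pics/topA.png

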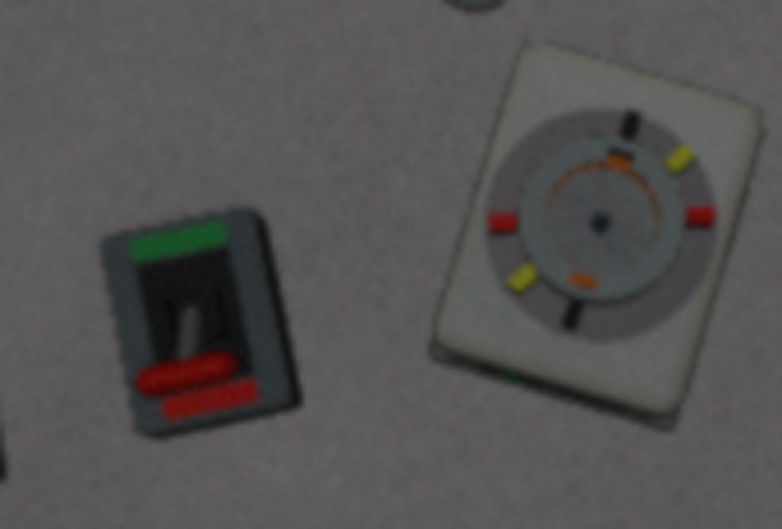

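View pics/topB.png

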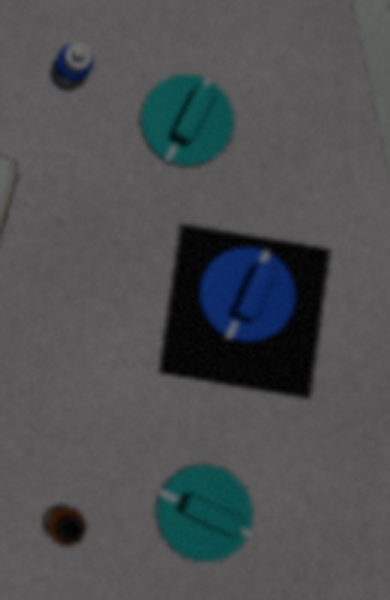

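View pics/sceneA.png

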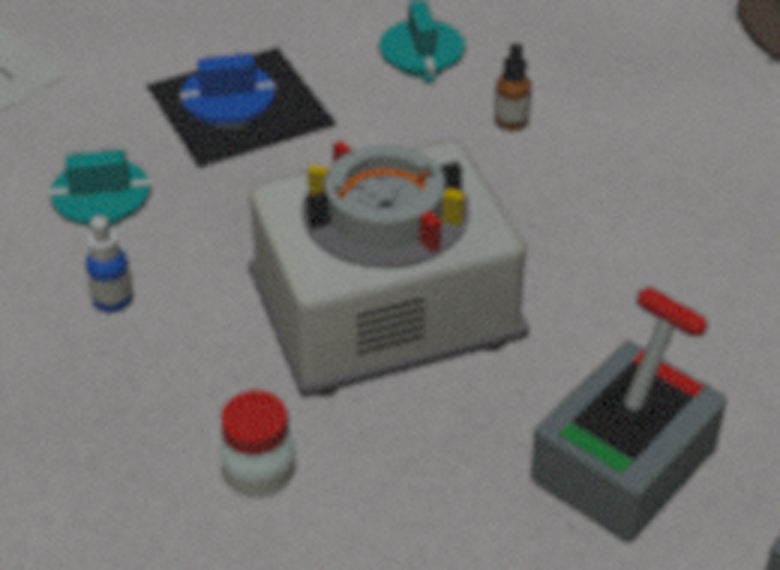

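Top crop: grip at crop px (188,373), green strip (180,242), red strip (210,400). Collar marks are visible: black at (631,125) and (571,314). The blue lid's white pointers are also visible.

Run:
```python
from h import *
t=cam("top");f=t["frame"];s=cam("scene");g=s["frame"]
red=((0,120,60),(8,255,255));
iso=(175,195,232,262)
def allred(im,roi): return mask(im,(0,130,60),(8,255,255),roi)|mask(im,(172,130,60),(180,255,255),roi)
print("iso red",blobs(allred(f,iso)));print("iso green",blobs(mask(f,(45,100,40),(80,255,255),iso)))
isos=(300,225,380,320)
print("sc red",blobs(allred(g,isos)));print("sc green",blobs(mask(g,(45,100,40),(80,255,255),isos)))
ml=(250,165,330,255)
print("red",blobs(allred(f,ml)));print("yel",blobs(mask(f,(22,100,80),(35,255,255),ml)))
print("blk",blobs(mask(f,(0,0,0),(180,255,45),ml),4))
print("orange",blobs(mask(f,(8,110,60),(20,255,255),ml),4))
lid=(370,200,435,265)
print("lid blue",blobs(mask(f,(105,150,40),(125,255,255),lid)));print("lid white",blobs(mask(f,(0,0,110),(180,90,255),lid)))
mb=mask(f,(0,0,0),(180,255,45),lid)|mask(f,(105,150,40),(125,255,255),lid)
m=mask(f,(105,130,40),(125,255,255),lid)|mask(f,(0,0,110),(180,90,255),lid)
cs=max(cv2.findContours(m,0,1)[0],key=cv2.contourArea); e=cv2.fitEllipse(cs);print("ell",e, onz(t,e[0],.025))
for n,r in(("amb",(330,290,352,315)),("blue",(332,140,356,164))):pass
```

```text
iso red [([202.3, 243.4], 247, [12.4, 25.5], 78.7)]
iso green [([198.4, 212.2], 118, [5.8, 20.8], 77.9)]
sc red [([353.6, 243.4], 147, [23.7, 6.5], 28.6), ([355.7, 266.3], 77, [15.3, 5.1], 29.7)]
sc green [([328.1, 288.6], 141, [24.5, 6.0], 32.0)]
red [([311.7, 206.5], 22, [3.0, 5.0], 90.0), ([268.6, 207.6], 21, [3.0, 5.0], 90.0)]
yel [([307.3, 194.0], 21, [3.3, 5.8], 56.3), ([273.4, 219.8], 20, [2.8, 5.7], 45.0)]
blk [([296.5, 187.0], 18, [4.0, 3.0], 90.0), ([290.0, 208.2], 10, [3.0, 2.0], 90.0), ([284.2, 227.8], 25, [3.3, 7.1], 21.8), ([279.7, 243.9], 96, [45.9, 2.2], 16.7)]
orange [([293.8, 195.2], 16, [5.3, 2.7], 14.0), ([286.2, 220.4], 16, [5.4, 2.5], 18.4)]
lid blue [([402.1, 227.4], 791, [31.0, 32.0], 90.0)]
lid white []
ell ((401.96502685546875, 227.7204132080078), (29.69053840637207, 32.619441986083984), 117.94502258300781) [ 0.55512789 -0.2411028   0.025     ]
```

Run:
```python
from h import *
t=cam("top");f=t["frame"];s=cam("scene");g=s["frame"]
P=lambda p,z:onz(t,p,z)
for n,a,b in(("red",(311.7,206.5),(268.6,207.6)),("yel",(307.3,194),(273.4,219.8)),("blk",(297,187.1),(284.2,228))):
    A=P(a,.135);B=P(b,.135);d=A-B;print(n,(A+B)/2,"half",np.linalg.norm(d)/2,"ang",np.degrees(np.arctan2(d[1],d[0])))
G=P((198.4,212.2),.058);Rr=onz(s,(355.7,266.3),.058);Gs=onz(s,(328.1,288.6),.058)
print("green",G,Gs,"red strip scene",Rr, "dir", np.degrees(np.arctan2(*(Gs-Rr)[[1,0]])))
print("tip scene",onz(s,(353.6,243.4),.126), "tip top",P((160+188/4.6,160+373/4.6),.126))
k=s
# sheer scene lid: 
m=mask(g,(100,130,40),(128,255,255),(180,145,235,190));print(blobs(m))
# white ptr by lower saturation on lid top
lid=(380,205,425,250); x=cv2.cvtColor(f,cv2.COLOR_BGR2HSV)
m=mask(f,(0,0,75),(180,110,255),(385,210,420,246));print(blobs(m,2))
m2=mask(g,(0,0,120),(180,110,255),(185,155,228,182));print(blobs(m2,2))
cv2.imwrite("pics/l.png",np.hstack([cv2.resize(f[205:250,380:425],None,fx=8,fy=8,interpolation=2),cv2.resize(g[145:190,185:230],None,fx=8,fy=8,interpolation=2)]))
```

```text
red [0.60004635 0.0426442  0.135     ] half 0.04959144551368441 ang -89.68315233320446
yel [0.60048392 0.04207545 0.135     ] half 0.049203095150602574 ang -53.75942608971865
blk [0.59909723 0.04159458 0.135     ] half 0.04963944334588021 ang -18.59693809392867
green [0.60111521 0.26520953 0.058     ] [0.59749489 0.26432817 0.058     ] red strip scene [0.51325903 0.25670106 0.058     ] dir 5.173715964076087
tip scene [0.52454336 0.25042566 0.126     ] tip top [0.52672039 0.24880881 0.126     ]
[([205.5, 169.8], 510, [21.6, 30.6], 83.7)]
[([407.9, 214.9], 8, [2.0, 2.0], 90.0), ([396.9, 239.6], 15, [2.2, 5.4], 26.6)]
[([196.6, 158.0], 184, [10.0, 35.0], 90.0), ([225.9, 156.8], 16, [5.0, 3.0], 90.0), ([218.2, 168.1], 12, [2.0, 4.0], 90.0), ([193.0, 170.8], 13, [5.0, 2.0], 0.0)]
```

View pics/l.png

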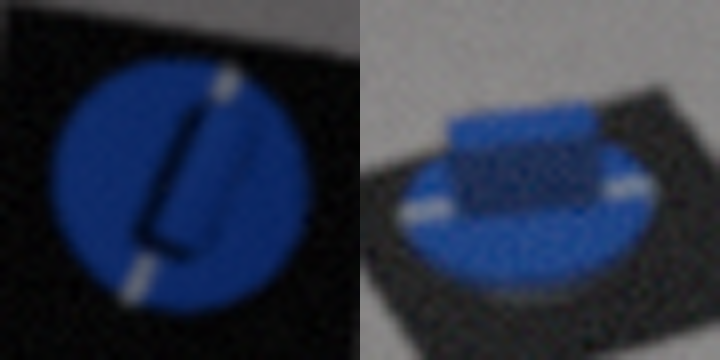

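```bash
cat >> h.py <<'E'
def psi(o): 
    M=R.from_rotvec(o["tool_rot"]).as_matrix(); return np.degrees(np.arctan2(M[1,0],M[0,0]))
def plan(target,psit=None):
    o=bot.get_obs(); M=R.from_rotvec(o["tool_rot"]).as_matrix()
    d=M.T@(np.array(target)-o["tcp_pos"]); p=psi(o)
    dy=None if psit is None else -((psit-p+180)%360-180)
    print("clock %.2f tcp"%o["clock"],np.round(o["tcp_pos"],4),"psi %.2f"%p,"tool delta mm",np.round(d*1000,1),"yaw",dy,"F",np.round(o["contact_force"],1),"M",np.round(o["moment"],2),"gap %.4f"%o["finger_gap"]); return d,dy
E
python3 - <<'E'
from h import *
t=cam("top")
A=onz(t,(407.9,214.9),.025);B=onz(t,(396.9,239.6),.025);print("lid",(A+B)/2,np.degrees(np.arctan2(*(A-B)[[1,0]])))
A=onz(t,(160+180/4.6,160+242/4.6),.058);B=onz(t,(160+210/4.6,160+400/4.6),.058);print("iso",(A+B)/2,np.degrees(np.arctan2(*(A-B)[[1,0]])))
a=np.radians(11.5);x=np.array([np.cos(a),np.sin(a)]);tip=np.array([.5255,.2497])
st=tip-.045*x; print(st, tip+.0326*x)
plan([*st,.22],191.5)
E
```

```text
lid [ 0.55638188 -0.24228766  0.025     ] -26.476464340941046
iso [0.55795074 0.25563786 0.058     ] 10.48624052611866
[0.48140339 0.24072844] [0.55744555 0.25619939]
clock 0.50 tcp [0.2364 0.5786 0.2226] psi 157.78 tool delta mm [-354.6 -220.1    2.6] yaw -33.72041679735554 F [ 0.3 -0.3 -0.3] M [-0.02 -0.01 -0.03] gap 0.0881
```

carry_out([
  {"hand": -1,"delta_pos": [-0.024,-0.0147,0],"yaw": 0},
  {"hand": -1,"delta_pos": [-0.024,-0.0147,0],"yaw": 0},
  {"hand": -1,"delta_pos": [-0.024,-0.0147,0],"yaw": 0},
  {"hand": -1,"delta_pos": [-0.024,-0.0147,0],"yaw": 0},
  {"hand": -1,"delta_pos": [-0.024,-0.0147,0],"yaw": 0},
  {"hand": -1,"delta_pos": [-0.024,-0.0147,0],"yaw": 0},
  {"hand": -1,"delta_pos": [-0.024,-0.0147,0],"yaw": 0},
  {"hand": -1,"delta_pos": [-0.024,-0.0147,0],"yaw": 0},
  {"hand": -1,"delta_pos": [-0.024,-0.0147,0],"yaw": 0},
  {"hand": -1,"delta_pos": [-0.024,-0.0147,0],"yaw": 0},
], grip_force=20)

```text
clock: 1.33
tcp_pos: [0.4037, 0.3506, 0.2229]
tool_rot: [0.605, 3.083, 0.001]
contact_force: [1.8, -0.5, 0.1]
finger_gap: 0.0247
```

carry_out([
  {"hand": -1,"delta_pos": [-0.023,-0.0147,0],"yaw": 0},
  {"hand": -1,"delta_pos": [-0.023,-0.0147,0],"yaw": 0},
  {"hand": -1,"delta_pos": [-0.023,-0.0147,0],"yaw": 0},
  {"hand": -1,"delta_pos": [-0.023,-0.0147,0],"yaw": 0},
  {"hand": -1,"delta_pos": [-0.023,-0.0147,0],"yaw": 0},
  {"hand": -1,"delta_pos": [0,0,0],"yaw": -6.8},
  {"hand": -1,"delta_pos": [0,0,0],"yaw": -6.8},
  {"hand": -1,"delta_pos": [0,0,0],"yaw": -6.8},
  {"hand": -1,"delta_pos": [0,0,0],"yaw": -6.8},
  {"hand": -1,"delta_pos": [0,0,0],"yaw": -6.8},
])

```text
clock: 2.17
tcp_pos: [0.4817, 0.2402, 0.2228]
tool_rot: [-0.331, 3.124, 0.0]
contact_force: [-0.5, -0.0, -0.5]
finger_gap: 0.0007
```

Run:
```python
from h import *
plan([.4814,.2407,.112],191.3)
c=cam("wrist");cv2.imwrite("pics/w1.png",c["frame"])
```

```text
clock 2.17 tcp [0.4817 0.2402 0.2228] psi -167.89 tool delta mm [  0.2   0.5 110.8] yaw 0.809231075282355 F [-0.5 -0.  -0.5] M [ 0.05 -0.02 -0.01] gap 0.0007
```

View pics/w1.png

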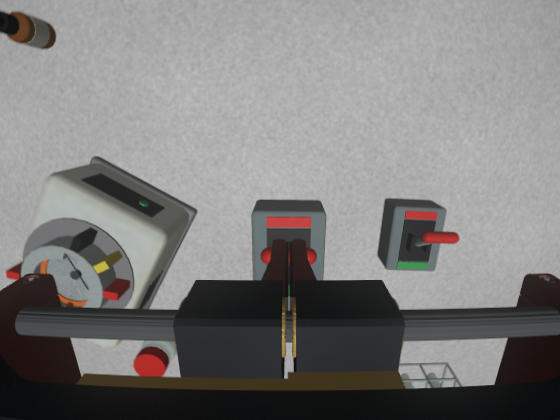

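The grip is centred behind the fingers (px 265–312, row 256), so the lateral alignment is good. Next: descend and push.

carry_out([
  {"hand": -1,"delta_pos": [0,0,0.02],"yaw": 0.8},
  {"hand": -1,"delta_pos": [0,0,0.03],"yaw": 0},
  {"hand": -1,"delta_pos": [0,0,0.03],"yaw": 0},
  {"hand": -1,"delta_pos": [0,0,0.02],"yaw": 0},
  {"hand": -1,"delta_pos": [0,0,0.011],"yaw": 0},
  {"hand": -1,"delta_pos": [0,0,0],"yaw": 0},
])

```text
clock: 2.72
tcp_pos: [0.4804, 0.2396, 0.1095]
tool_rot: [0.298, -3.124, 0.003]
contact_force: [-0.6, -0.5, 0.1]
finger_gap: 0.0007
```

carry_out([
  {"hand": -1,"delta_pos": [-0.01,0,0],"yaw": 0},
  {"hand": -1,"delta_pos": [-0.01,0,0],"yaw": 0},
  {"hand": -1,"delta_pos": [-0.008,0,0],"yaw": 0},
  {"hand": -1,"delta_pos": [-0.008,0,0],"yaw": 0},
  {"hand": -1,"delta_pos": [-0.008,0,0],"yaw": 0},
  {"hand": -1,"delta_pos": [-0.008,0,0],"yaw": 0},
  {"hand": -1,"delta_pos": [-0.008,0,0],"yaw": 0},
  {"hand": -1,"delta_pos": [-0.008,0,0],"yaw": 0},
  {"hand": -1,"delta_pos": [-0.008,0,0],"yaw": 0},
  {"hand": -1,"delta_pos": [0,0,0],"yaw": 0},
])

```text
clock: 3.55
tcp_pos: [0.558, 0.2548, 0.1116]
tool_rot: [-0.3, 3.126, 0.0]
contact_force: [-0.3, -0.1, 0.2]
finger_gap: 0.0002
```

Run:
```python
from h import *
plan([.4814,.2407,.112],191.3)
c=cam("wrist");cv2.imwrite("pics/w2.png",c["frame"])
c=cam("scene");cv2.imwrite("pics/s2.png",cv2.resize(c["frame"][200:350,250:450],None,fx=4,fy=4))
```

```text
clock 3.55 tcp [0.558  0.2548 0.1116] psi -169.05 tool delta mm [77.9  0.7 -0.5] yaw -0.35017380762224093 F [-0.3 -0.1  0.2] M [0.06 0.05 0.04] gap 0.0002
```

View pics/s2.png

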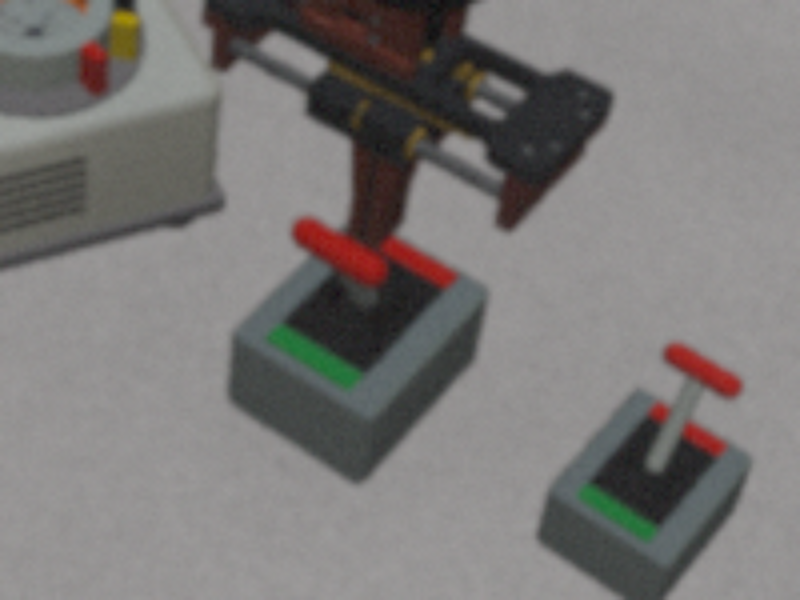

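Lever is over to the green side. Retreat up, then across to the lid.

carry_out([
  {"hand": -1,"delta_pos": [0.015,0,0],"yaw": 0},
  {"hand": -1,"delta_pos": [0.015,0,-0.01],"yaw": 0},
  {"hand": -1,"delta_pos": [0,0,-0.03],"yaw": 0},
  {"hand": -1,"delta_pos": [0,0,-0.035],"yaw": 0},
  {"hand": -1,"delta_pos": [0,0,-0.035],"yaw": 0},
  {"hand": -1,"delta_pos": [0,0,-0.03],"yaw": 0},
  {"hand": 0,"delta_pos": [0,0,0],"yaw": 7},
  {"hand": 1,"delta_pos": [0,0,0],"yaw": 7},
  {"hand": 1,"delta_pos": [0,0,0],"yaw": 7},
  {"hand": 1,"delta_pos": [0,0,0],"yaw": 7},
])

```text
clock: 4.48
tcp_pos: [0.5263, 0.2489, 0.252]
tool_rot: [0.474, 3.106, 0.001]
contact_force: [-0.4, 0.3, 0.3]
finger_gap: 0.0239
```

Run:
```python
from h import *
c=cam("scene");cv2.imwrite("pics/s3.png",cv2.resize(c["frame"][200:350,250:450],None,fx=4,fy=4))
plan([.556,-.242,.23],154.)
```

```text
clock 4.53 tcp [0.5263 0.249  0.2518] psi 162.14 tool delta mm [-178.8 -458.2   21.6] yaw 8.1449001415655 F [ 0.9 -0.3 -0.2] M [ 0.02 -0.01  0.01] gap 0.0274
```

View pics/s3.png

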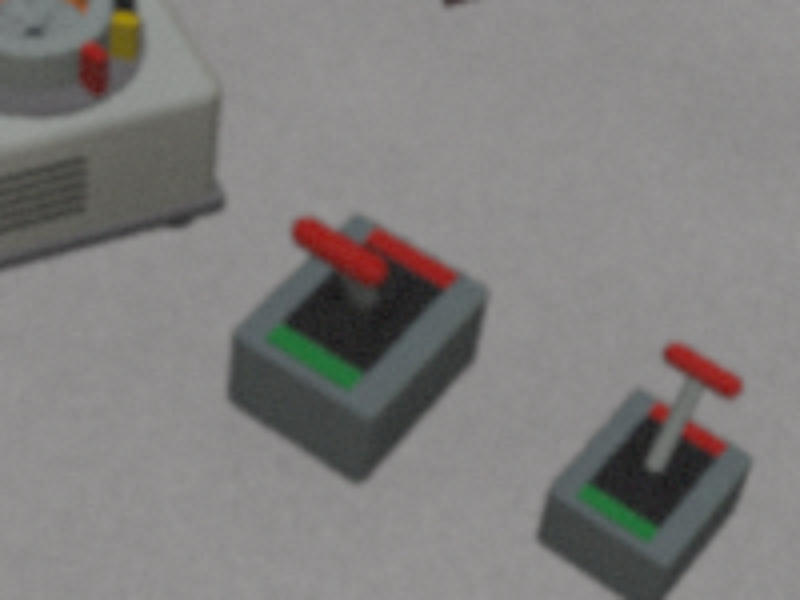

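carry_out([
  {"hand": 1,"delta_pos": [-0.0218,-0.0223,0],"yaw": 0},
  {"hand": 1,"delta_pos": [-0.0218,-0.0223,0],"yaw": 0},
  {"hand": 1,"delta_pos": [-0.0218,-0.0223,0],"yaw": 0},
  {"hand": 1,"delta_pos": [-0.0218,-0.0223,0],"yaw": 0},
  {"hand": 1,"delta_pos": [-0.0218,-0.0223,0],"yaw": 0},
  {"hand": 1,"delta_pos": [-0.0218,-0.0223,0],"yaw": 0},
  {"hand": 1,"delta_pos": [-0.0218,-0.0223,0],"yaw": 0},
  {"hand": 1,"delta_pos": [-0.0218,-0.0223,0],"yaw": 0},
  {"hand": 1,"delta_pos": [0,0,0],"yaw": 0},
  {"hand": 1,"delta_pos": [0,0,0],"yaw": 0},
])

```text
clock: 5.37
tcp_pos: [0.6414, 0.0249, 0.2513]
tool_rot: [-0.467, -3.106, 0.001]
contact_force: [-0.0, 0.4, 0.0]
finger_gap: 0.0878
```

Run:
```python
from h import *
s=cam("scene");print("proj tip on",proj(s,[.589,.262,.126]), "off",proj(s,[.5255,.2497,.126]))
plan([.556,-.242,.23],154.)
c=cam("wrist");f=c["frame"];cv2.imwrite("pics/w3.png",f)
print("mouth proj",proj(c,[.6,.042,.135]))
print("yel",blobs(mask(f,(22,100,80),(35,255,255)),20))
print("red",blobs(mask(f,(0,130,60),(8,255,255))|mask(f,(172,130,60),(180,255,255)),20))
print("blk",blobs(mask(f,(0,0,0),(180,255,40)),20))
```

```text
proj tip on [333.72055014 262.08124581] off [352.9832061  243.40616791]
clock 5.42 tcp [0.641  0.0271 0.2513] psi 163.03 tool delta mm [   2.7 -282.2   21.3] yaw 9.026217671033919 F [-0.7  1.3  0.1] M [-0.    0.07 -0.01] gap 0.0875
mouth proj [290.67319557 157.04931259]
yel [([322.6, 110.8], 168, [10.0, 16.9], 38.7), ([258.1, 198.1], 135, [9.2, 14.8], 36.9), ([472.3, 336.6], 30, [7.0, 4.0], 90.0)]
red [([452.1, 17.4], 542, [11.5, 48.0], 62.4), ([519.0, 76.3], 881, [16.5, 57.7], 63.4), ([341.5, 139.1], 150, [9.6, 15.7], 74.7), ([238.5, 172.4], 140, [9.2, 15.2], 71.6), ([386.6, 245.1], 24, [12.2, 2.1], 52.1), ([361.1, 254.3], 154, [8.3, 25.1], 4.1)]
blk [([539.8, 15.0], 736, [37.1, 24.1], 74.7), ([464.1, 53.0], 2429, [65.9, 47.7], 69.1), ([73.2, 141.7], 3077, [65.7, 87.8], 81.0), ([191.5, 369.6], 34015, [176.0, 559.0], 90.0), ([478.0, 319.1], 10900, [211.7, 122.0], 10.5), ([130.5, 317.0], 28, [26.0, 1.0], -0.0), ([443.0, 318.0], 35, [34.0, 0.0], 180.0)]
```

View pics/w3.png

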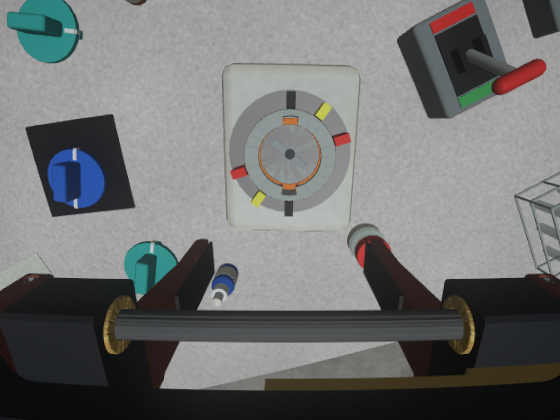

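Run:
```python
from h import *
plan([.556,-.242,.23],154.)
c=cam("wrist");f=c["frame"];g=cv2.cvtColor(f,cv2.COLOR_BGR2GRAY)
roi=(225,85,355,225)
y=[b[0] for b in blobs(mask(f,(22,100,80),(35,255,255),roi),20)]
r=[b[0] for b in blobs(mask(f,(0,130,60),(8,255,255),roi)|mask(f,(172,130,60),(180,255,255),roi),20)]
k=[b[0] for b in blobs(mask(f,(0,0,0),(180,255,60),roi),20)]
print(y,r,k)
for L,off in((y,35.5),(r,71.05)):
    A,B=[onz(c,p,.133) for p in L[:2]];d=A-B;print((A+B)/2,np.linalg.norm(d)/2,np.degrees(np.arctan2(d[1],d[0]))+off)
L=[p for p in k if abs(p[1]-155)>30];
if len(L)==2:
    A,B=[onz(c,p,.133) for p in L];d=A-B;print((A+B)/2,np.linalg.norm(d)/2,np.degrees(np.arctan2(d[1],d[0])))
cv2.imwrite("pics/w3z.png",cv2.resize(f[80:230,215:365],None,fx=4,fy=4,interpolation=2))
```

```text
clock 5.47 tcp [0.6408 0.0283 0.2514] psi 163.11 tool delta mm [   2.6 -283.3   21.2] yaw 9.110754016806055 F [-0.9  1.1 -0. ] M [ 0.02 -0.03 -0.02] gap 0.0876
[[321.3, 111.6], [256.8, 198.5]] [[340.3, 139.8], [237.3, 172.8]] [[289.4, 100.3]]
[0.59886632 0.04086727 0.133     ] 0.049225954676830636 161.93592724933032
[0.59883574 0.04108199 0.133     ] 0.04934253747193109 161.8893207337558
```

View pics/w3z.png

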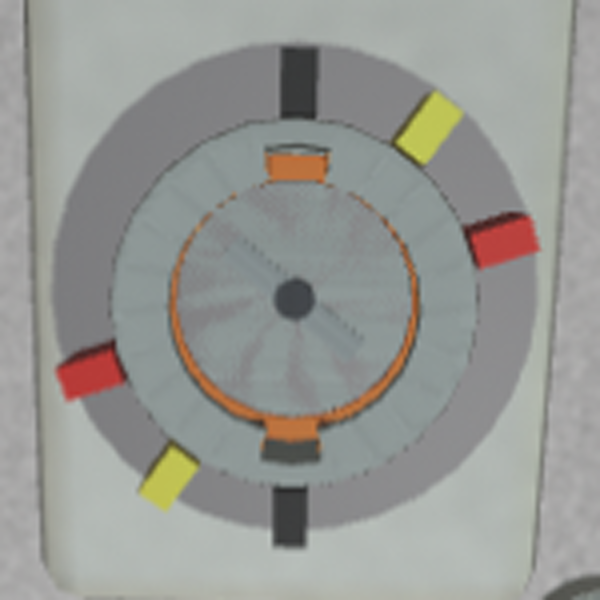

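carry_out([
  {"hand": 1,"delta_pos": [-0.0041,-0.0322,0],"yaw": 0},
  {"hand": 1,"delta_pos": [-0.0041,-0.0322,0],"yaw": 0},
  {"hand": 1,"delta_pos": [-0.0041,-0.0322,0],"yaw": 0},
  {"hand": 1,"delta_pos": [-0.0041,-0.0322,0],"yaw": 0},
  {"hand": 1,"delta_pos": [-0.0041,-0.0322,0],"yaw": 0},
  {"hand": 1,"delta_pos": [-0.0041,-0.0322,0],"yaw": 0},
  {"hand": 1,"delta_pos": [-0.0041,-0.0322,0],"yaw": 0},
  {"hand": 1,"delta_pos": [-0.0041,-0.0322,0],"yaw": 0},
  {"hand": 1,"delta_pos": [-0.0041,-0.0322,0],"yaw": 0},
])

```text
clock: 6.27
tcp_pos: [0.5918, -0.2599, 0.2519]
tool_rot: [0.459, 3.107, 0.001]
contact_force: [0.1, 0.4, 0.4]
finger_gap: 0.0877
```

carry_out([
  {"hand": 1,"delta_pos": [0,0,0.02],"yaw": 5},
  {"hand": 1,"delta_pos": [0,0,0.02],"yaw": 4},
  {"hand": 1,"delta_pos": [0,0,0.02],"yaw": 0},
  {"hand": 1,"delta_pos": [0,0,0],"yaw": 0},
  {"hand": 1,"delta_pos": [0,0,0],"yaw": 0},
  {"hand": 1,"delta_pos": [0,0,0],"yaw": 0},
])

```text
clock: 6.77
tcp_pos: [0.5926, -0.2597, 0.1928]
tool_rot: [0.703, 3.061, 0.0]
contact_force: [0.2, -0.4, 0.3]
finger_gap: 0.0879
```

Run:
```python
from h import *
plan([.556,-.242,.23],154.)
c=cam("wrist");f=c["frame"];cv2.imwrite("pics/w4.png",f)
m=mask(f,(100,130,40),(128,255,255)); bs=blobs(m,200);print(bs)
print(proj(c,[.5555,-.242,.025]))
```

```text
clock 6.77 tcp [ 0.5926 -0.2597  0.1928] psi 154.11 tool delta mm [ 40.6  -0.  -37.2] yaw 0.11474707809239248 F [ 0.2 -0.4  0.3] M [ 0.   -0.02 -0.04] gap 0.0879
[([286.6, 151.7], 4245, [73.0, 73.0], 90.0), ([468.7, 254.9], 282, [18.6, 26.3], 40.9)]
[287.86121818 153.39255924]
```

View pics/w4.png

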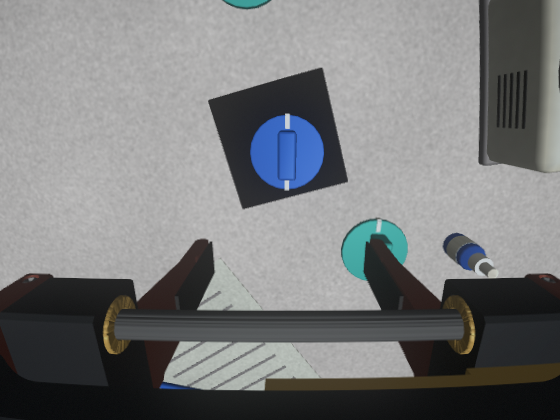

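Run:
```python
from h import *
c=cam("wrist");f=c["frame"]
roi=(240,105,335,200)
b=mask(f,(100,130,40),(128,255,255),roi);w=mask(f,(0,0,150),(180,70,255),(275,108,300,196))
pts=np.vstack(max(cv2.findContours(b|w,0,1)[0],key=cv2.contourArea))
W=np.array([onz(c,p,.025)[:2] for p in pts]); (x,y),r=cv2.minEnclosingCircle(W.astype(np.float32)); e=cv2.fitEllipse(W.astype(np.float32)*1000);print("disc",x,y,r,e)
B=blobs(w,8);print(B)
A,Bq=[onz(c,q[0],.025) for q in sorted(B,key=lambda q:-q[1])[:2]];d=A-Bq;print((A+Bq)/2,np.linalg.norm(d)/2,np.degrees(np.arctan2(d[1],d[0])))
plan([e[0][0]/1000,e[0][1]/1000,.029],153.5)
```

```text
disc 0.5541964769363403 -0.24274413287639618 0.04049414023756981 ((553.8203125, -242.7078094482422), (77.6474838256836, 78.58855438232422), 164.60531616210938)
[([287.0, 120.1], 74, [14.0, 4.0], 90.0), ([286.5, 184.5], 40, [9.0, 3.0], 90.0)]
[ 0.55503945 -0.24338372  0.025     ] 0.03423308591559964 153.58657265182404
clock 6.87 tcp [ 0.5928 -0.2603  0.1933] psi 154.06 tool delta mm [ 43.1  -1.3 164.2] yaw 0.5590326989519951 F [ 0.5 -0.6 -0.6] M [-0.01 -0.   -0.01] gap 0.0878
```

carry_out([
  {"hand": 1,"delta_pos": [0.022,-0.001,0],"yaw": 0.5},
  {"hand": 1,"delta_pos": [0.021,0,0.02],"yaw": 0},
  {"hand": 1,"delta_pos": [0,0,0.03],"yaw": 0},
  {"hand": 1,"delta_pos": [0,0,0.03],"yaw": 0},
  {"hand": 1,"delta_pos": [0,0,0.03],"yaw": 0},
  {"hand": 1,"delta_pos": [0,0,0.025],"yaw": 0},
  {"hand": 1,"delta_pos": [0,0,0.015],"yaw": 0},
  {"hand": 1,"delta_pos": [0,0,0.008],"yaw": 0},
  {"hand": 1,"delta_pos": [0,0,0],"yaw": 0},
  {"hand": 1,"delta_pos": [0,0,0],"yaw": 0},
])

```text
clock: 7.7
tcp_pos: [0.5535, -0.2427, 0.0346]
tool_rot: [0.72, 3.057, -0.0]
contact_force: [-0.2, 0.1, 0.5]
finger_gap: 0.0877
```

Run:
```python
from h import *
plan([.554,-.2428,.030],153.6)
c=cam("wrist");cv2.imwrite("pics/w5.png",c["frame"])
```

```text
clock 7.70 tcp [ 0.5535 -0.2427  0.0346] psi 153.49 tool delta mm [-0.5  0.1  4.6] yaw -0.10800372557264382 F [-0.2  0.1  0.5] M [-0.01 -0.05  0.  ] gap 0.0877
```

View pics/w5.png

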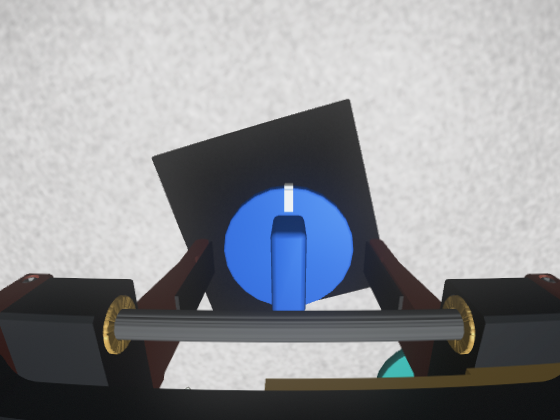

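carry_out([
  {"hand": 1,"delta_pos": [0,0,0.004],"yaw": 0},
  {"hand": -0.4,"delta_pos": [0,0,0],"yaw": 0},
  {"hand": -1,"delta_pos": [0,0,0],"yaw": 0},
  {"hand": -1,"delta_pos": [0,0,0],"yaw": 0},
  {"hand": -1,"delta_pos": [0,0,0],"yaw": 0},
  {"hand": -1,"delta_pos": [0,0,0],"yaw": 0},
  {"hand": -1,"delta_pos": [0,0,0],"yaw": 0},
  {"hand": -1,"delta_pos": [0,0,0],"yaw": 0},
  {"hand": -1,"delta_pos": [0,0,0],"yaw": 0},
  {"hand": -1,"delta_pos": [0,0,0],"yaw": 0},
], grip_force=40)

```text
clock: 8.58
tcp_pos: [0.5528, -0.2424, 0.0296]
tool_rot: [-0.72, -3.058, -0.0]
contact_force: [0.4, 0.4, -0.1]
finger_gap: 0.031
```

carry_out([
  {"hand": -1,"delta_pos": [0,0,0],"yaw": 0},
  {"hand": -1,"delta_pos": [0,0,0],"yaw": 0},
  {"hand": -1,"delta_pos": [0,0,0],"yaw": 0},
  {"hand": -1,"delta_pos": [0,0,-0.005],"yaw": 0},
  {"hand": -1,"delta_pos": [0,0,-0.015],"yaw": 0},
  {"hand": -1,"delta_pos": [0,0,-0.025],"yaw": 0},
  {"hand": -1,"delta_pos": [0,0,-0.035],"yaw": 0},
  {"hand": -1,"delta_pos": [0,0,-0.035],"yaw": 0},
  {"hand": -1,"delta_pos": [0,0,-0.035],"yaw": 0},
  {"hand": -1,"delta_pos": [0,0,-0.035],"yaw": 0},
])

```text
clock: 9.42
tcp_pos: [0.5521, -0.2423, 0.2164]
tool_rot: [-0.721, -3.057, -0.0]
contact_force: [1.0, 0.4, -2.0]
finger_gap: 0.0178
```

Run:
```python
from h import *
plan([.599,.041,.23],161.8)
c=cam("wrist");f=c["frame"];cv2.imwrite("pics/w6.png",f)
```

```text
clock 9.42 tcp [ 0.5521 -0.2423  0.2164] psi 153.47 tool delta mm [ 84.6 274.4 -13.6] yaw -8.333903677599665 F [ 1.   0.4 -2. ] M [-0.02 -0.12  0.04] gap 0.0178
```

View pics/w6.png

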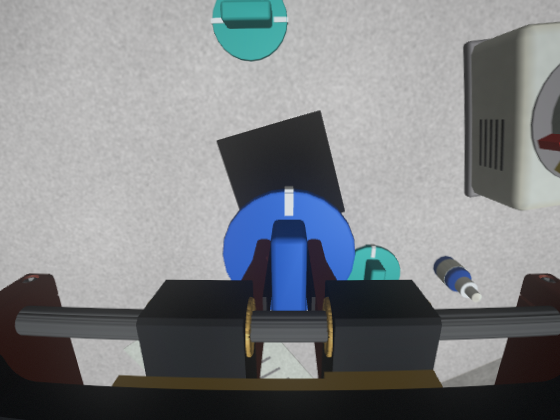

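```bash
cat >> h.py <<'E'
from scipy.optimize import least_squares
def lidfit(c,o,roi=(215,175,365,262),dz=.0046,rows=245):
    f=c["frame"]
    b=mask(f,(100,130,40),(128,255,255),roi)|mask(f,(0,0,150),(180,70,255),(278,180,302,220))
    P=np.vstack(max(cv2.findContours(b,0,1)[0],key=cv2.contourArea))
    ctr=[]
    for p in P:
        if p[1]<rows and p[1]>roi[1]+1 : ctr.append(p)
    W=np.array([onz(c,p,o["tcp_pos"][2]-dz) for p in ctr])
    T=(W-o["tcp_pos"])@R.from_rotvec(o["tool_rot"]).as_matrix()
    # keep outer rim
    T=T[np.hypot(T[:,0],T[:,1])>.034]
    s=least_squares(lambda v:np.hypot(T[:,0]-v[0],T[:,1]-v[1])-.0402,[0,0],loss="soft_l1",f_scale=.0005)
    s2=least_squares(lambda v:np.hypot(T[:,0]-v[0],T[:,1]-v[1])-v[2],[0,0,.04],loss="soft_l1",f_scale=.0005)
    print("lid centre in tool mm",s.x*1000,"free r",s2.x*1000,len(T))
    w=mask(f,(0,0,150),(180,70,255),(278,180,302,220)); print("pointer",blobs(w,10))
    for q in blobs(w,10)[:1]:
        t=(onz(c,q[0],o["tcp_pos"][2]-dz)-o["tcp_pos"])@R.from_rotvec(o["tool_rot"]).as_matrix(); print("ptr tool mm",t*1000)
    return s.x
E
python3 - <<'E'
from h import *
o=bot.get_obs();c=cam("wrist");lidfit(c,o)
E
```

```text
lid centre in tool mm [-1.50240213  0.418388  ] free r [ 1.0012121   0.43734561 38.08791865] 168
pointer [([288.5, 201.8], 219, [26.0, 9.0], 90.0)]
ptr tool mm [31.68009573  0.3400877   4.30986301]
```

carry_out([
  {"hand": -1,"delta_pos": [-0.0016,0.016,0],"yaw": 0},
  {"hand": -1,"delta_pos": [-0.0016,0.03,0],"yaw": 0},
  {"hand": -1,"delta_pos": [-0.0016,0.035,0],"yaw": 0},
  {"hand": -1,"delta_pos": [-0.0016,0.04,0],"yaw": 0},
  {"hand": -1,"delta_pos": [-0.0016,0.04,0],"yaw": 0},
  {"hand": -1,"delta_pos": [-0.0016,0.04,0],"yaw": 0},
  {"hand": -1,"delta_pos": [-0.0016,0.035,0],"yaw": 0},
  {"hand": -1,"delta_pos": [-0.0016,0.03,0],"yaw": 0},
  {"hand": -1,"delta_pos": [-0.0016,0.016,0],"yaw": 0},
  {"hand": -1,"delta_pos": [0,0.007,0],"yaw": -4},
])

```text
clock: 10.35
tcp_pos: [0.6951, 0.0136, 0.213]
tool_rot: [-0.608, -3.08, -0.001]
contact_force: [0.4, 0.4, -2.1]
finger_gap: 0.0179
```

carry_out([
  {"hand": -1,"delta_pos": [0,0,0],"yaw": -4.3},
  {"hand": -1,"delta_pos": [0,0,0],"yaw": 0},
  {"hand": -1,"delta_pos": [0,0,0],"yaw": 0},
  {"hand": -1,"delta_pos": [0,0,0],"yaw": 0},
  {"hand": -1,"delta_pos": [0,0,0],"yaw": 0},
  {"hand": -1,"delta_pos": [0,0,0],"yaw": 0},
])

```text
clock: 10.85
tcp_pos: [0.6945, 0.009, 0.2147]
tool_rot: [0.5, 3.101, -0.0]
contact_force: [0.1, 0.4, -2.1]
finger_gap: 0.0183
```

Run:
```python
from h import *
plan([.599,.041,.2164],161.8)
o=bot.get_obs();c=cam("wrist");f=c["frame"];cv2.imwrite("pics/w7.png",f)
lidfit(c,o)
roi=(200,0,380,190)
print("yel",blobs(mask(f,(22,100,80),(35,255,255),roi),20))
print("red",blobs(mask(f,(0,130,60),(8,255,255),roi)|mask(f,(172,130,60),(180,255,255),roi),20))
print("blk",blobs(mask(f,(0,0,0),(180,255,70),roi),20))
```

```text
clock 10.85 tcp [0.6945 0.009  0.2147] psi 161.67 tool delta mm [100.8   0.3  -1.7] yaw -0.13259243032814538 F [ 0.1  0.4 -2.1] M [ 0.01  0.01 -0.03] gap 0.0183
lid centre in tool mm [-2.0274028  0.3364302] free r [-1.80706165e-02  3.37211105e-01  3.85190988e+01] 201
pointer [([289.5, 182.5], 144, [5.0, 23.0], 90.0), ([280.3, 187.6], 13, [2.0, 5.0], 90.0), ([297.7, 187.5], 15, [1.0, 7.0], 90.0), ([288.5, 201.9], 218, [26.0, 8.0], 90.0)]
ptr tool mm [42.61422515  0.84816627  4.59699016]
yel [([328.3, 27.9], 256, [12.2, 21.4], 35.5), ([252.3, 140.6], 207, [11.1, 18.9], 33.7)]
red [([351.7, 63.9], 238, [12.6, 19.6], 71.6), ([227.7, 109.1], 216, [11.8, 18.5], 69.4)]
blk [([288.5, 14.5], 219, [21.0, 9.0], 90.0), ([289.0, 151.5], 163, [17.0, 9.0], 90.0)]
```

View pics/w7.png

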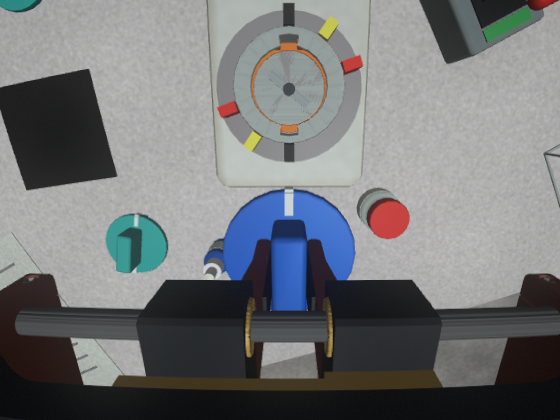

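Run:
```python
from h import *
o=bot.get_obs();c=cam("wrist");M=R.from_rotvec(o["tool_rot"]).as_matrix()
for n,a,b,off in(("y",(328.3,27.9),(252.3,140.6),35.5),("r",(351.7,63.9),(227.7,109.1),71.05),("k",(288.5,14.5),(289,151.5),0)):
  for z in(.135,.132):
    A=onz(c,a,z);B=onz(c,b,z);m=(A+B)/2;d=A-B
    print(n,z,m[:2],"r",np.linalg.norm(d)/2,"ang",np.degrees(np.arctan2(d[1],d[0]))+off,"tool",((m-o["tcp_pos"])@M*1000)[:2])
print(psi(o))
# pointer line: lid angle
f=c["frame"];w=mask(f,(0,0,150),(180,70,255),(278,190,302,216));ys,xs=np.where(w);
for y0 in (192,196,200,204,208,212): print(y0,xs[ys==y0].mean())
```

```text
y 0.135 [0.59936409 0.04127312] r 0.04896747776214461 ang 161.92882715711073 tool [100.48651402   0.48425506]
y 0.132 [0.59908035 0.04136995] r 0.049575397656351106 ang 161.92882715711073 tool [100.78665832   0.48705177]
r 0.135 [0.59962332 0.0411268 ] r 0.04894999668996879 ang 161.92812050954316 tool [100.19444692   0.42672867]
r 0.132 [0.59934279 0.04122181] r 0.04955769956071333 ang 161.92812050954316 tool [100.49096528   0.4288112 ]
k 0.135 [0.59922432 0.0412974 ] r 0.04853474491032258 ang 161.96326362638936 tool [100.62683931   0.46341477]
k 0.132 [0.59893884 0.04139453] r 0.04913729252640649 ang 161.96326362638936 tool [100.92872572   0.46595275]
161.69894007419964
192 288.5
196 288.5
200 288.5
204 288.5
208 288.5
212 288.5
```

carry_out([
  {"hand": -1,"delta_pos": [0.01,0.0001,0],"yaw": -0.2},
  {"hand": -1,"delta_pos": [0.02,0,0],"yaw": 0},
  {"hand": -1,"delta_pos": [0.025,0,0],"yaw": 0},
  {"hand": -1,"delta_pos": [0.022,0,0],"yaw": 0},
  {"hand": -1,"delta_pos": [0.0148,0,0],"yaw": 0},
  {"hand": -1,"delta_pos": [0.01,0,0],"yaw": 0},
  {"hand": -1,"delta_pos": [0,0,0.02],"yaw": 0},
  {"hand": -1,"delta_pos": [0,0,0.02],"yaw": 0},
  {"hand": -1,"delta_pos": [0,0,0.006],"yaw": 0},
  {"hand": -1,"delta_pos": [0,0,0],"yaw": 0},
])

```text
clock: 11.78
tcp_pos: [0.5971, 0.0411, 0.1671]
tool_rot: [-0.492, -3.1, 0.002]
contact_force: [-0.2, -0.1, -2.5]
finger_gap: 0.0177
```

carry_out([
  {"hand": -1,"delta_pos": [0,0,0],"yaw": 0},
  {"hand": -1,"delta_pos": [0,0,0],"yaw": 0},
  {"hand": -1,"delta_pos": [0,0,0],"yaw": 0},
  {"hand": -1,"delta_pos": [0,0,0],"yaw": 0},
])

```text
clock: 12.12
tcp_pos: [0.5985, 0.0413, 0.1695]
tool_rot: [0.492, 3.101, 0.001]
contact_force: [-0.1, 0.2, -1.8]
finger_gap: 0.0178
```

Run:
```python
from h import *
plan([.5994-1.3e-3,.0413,.1476],161.93)
c=cam("wrist");cv2.imwrite("pics/w8.png",c["frame"])
s=cam("scene");cv2.imwrite("pics/s8.png",cv2.resize(s["frame"][150:275,190:330],None,fx=4.5,fy=4.5,interpolation=2))
```

```text
clock 12.12 tcp [0.5985 0.0413 0.1695] psi 161.97 tool delta mm [ 0.4 -0.1 21.9] yaw 0.04029905653410992 F [-0.1  0.2 -1.8] M [-0.02  0.05  0.01] gap 0.0178
```

View pics/w8.png

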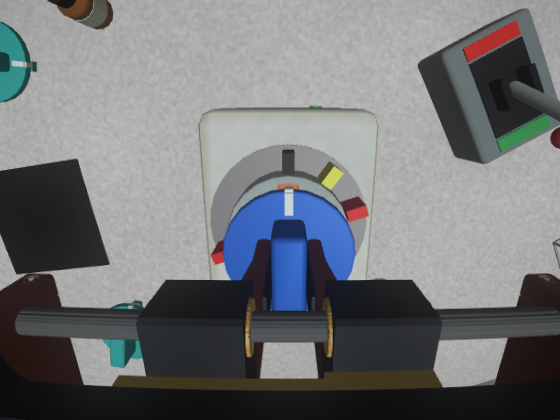

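View pics/s8.png

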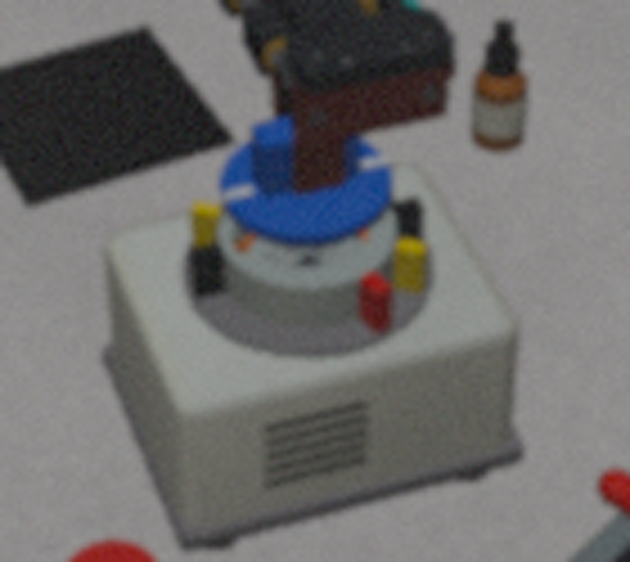

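carry_out([
  {"hand": -1,"delta_pos": [0,0,0.003],"yaw": 0},
  {"hand": -1,"delta_pos": [0,0,0.003],"yaw": 0},
  {"hand": -1,"delta_pos": [0,0,0.002],"yaw": 0},
  {"hand": -1,"delta_pos": [0,0,0.002],"yaw": 0},
  {"hand": -1,"delta_pos": [0,0,0.001],"yaw": 0},
  {"hand": -1,"delta_pos": [0,0,0.001],"yaw": 0},
  {"hand": -1,"delta_pos": [0,0,0],"yaw": 0},
  {"hand": -1,"delta_pos": [0,0,0],"yaw": 0},
])

```text
clock: 12.88
tcp_pos: [0.598, 0.0413, 0.1566]
tool_rot: [-0.492, -3.103, -0.0]
contact_force: [0.7, -0.3, -2.5]
finger_gap: 0.0177
```

Run:
```python
from h import *
plan([.5981,.0417,.1476],161.93)
```

```text
clock 12.88 tcp [0.598  0.0413 0.1566] psi 161.98 tool delta mm [-0.   0.4  9. ] yaw 0.048665493949840766 F [ 0.7 -0.3 -2.5] M [-0.03 -0.05  0.02] gap 0.0177
```

carry_out([
  {"hand": -1,"delta_pos": [0,0,0.002],"yaw": 0},
  {"hand": -1,"delta_pos": [0,0,0.002],"yaw": 0},
  {"hand": -1,"delta_pos": [0,0,0.002],"yaw": 0},
  {"hand": -1,"delta_pos": [0,0,0.001],"yaw": 0},
  {"hand": -1,"delta_pos": [0,0,0.001],"yaw": 0},
  {"hand": -1,"delta_pos": [0,0,0],"yaw": 0},
  {"hand": -1,"delta_pos": [0,0,0],"yaw": 0},
])

```text
clock: 13.47
tcp_pos: [0.5979, 0.0414, 0.1486]
tool_rot: [-0.492, -3.103, 0.0]
contact_force: [0.0, -0.2, -2.3]
finger_gap: 0.018
```

carry_out([
  {"hand": -1,"delta_pos": [0,0,0.0007],"yaw": 0},
  {"hand": -1,"delta_pos": [0,0,0.0005],"yaw": 0},
  {"hand": -1,"delta_pos": [0,0,0],"yaw": 0},
])

```text
clock: 13.72
tcp_pos: [0.5981, 0.0414, 0.1476]
tool_rot: [0.492, 3.103, 0.0]
contact_force: [-0.3, 0.3, -1.5]
finger_gap: 0.0175
```

Run:
```python
from h import *
plan([.5981,.0417,.1476],161.93)
s=cam("scene");cv2.imwrite("pics/s9.png",cv2.resize(s["frame"][150:275,190:330],None,fx=4.5,fy=4.5,interpolation=2))
```

```text
clock 13.72 tcp [0.5981 0.0414 0.1476] psi 161.98 tool delta mm [0.1 0.3 0. ] yaw 0.0523497255465486 F [-0.3  0.3 -1.5] M [ 0.    0.09 -0.01] gap 0.0175
```

View pics/s9.png

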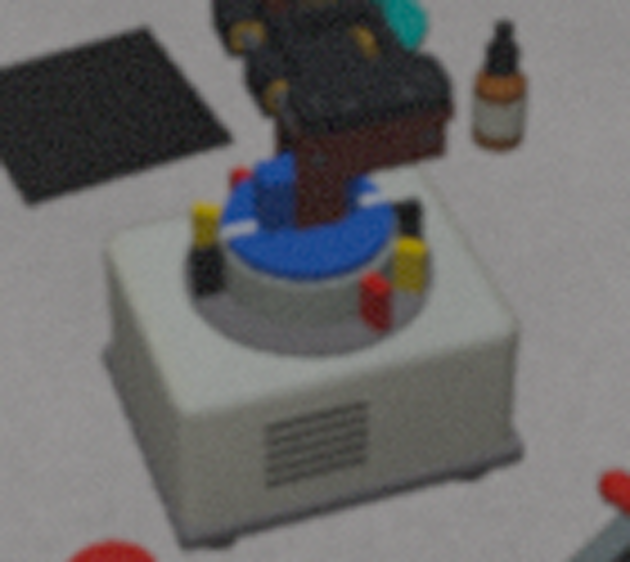

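Nearly flush, no contact force yet. I'll feel for the seat in small steps.

carry_out([
  {"hand": -1,"delta_pos": [0,0,0.0005],"yaw": 0},
  {"hand": -1,"delta_pos": [0,0,0],"yaw": 0},
  {"hand": -1,"delta_pos": [0,0,0],"yaw": 0},
])

```text
clock: 14.02
tcp_pos: [0.5981, 0.0414, 0.1476]
tool_rot: [0.492, 3.102, 0.001]
contact_force: [-3.0, -0.4, 5.8]
finger_gap: 0.018
```

carry_out([
  {"hand": -1,"delta_pos": [0,0,0.0005],"yaw": 0},
  {"hand": -1,"delta_pos": [0,0,0],"yaw": 0},
  {"hand": -1,"delta_pos": [0,0,0],"yaw": 0},
])

```text
clock: 14.27
tcp_pos: [0.5981, 0.0414, 0.1476]
tool_rot: [0.492, 3.102, 0.001]
contact_force: [-4.5, -0.5, 10.1]
finger_gap: 0.0178
```

carry_out([
  {"hand": -1,"delta_pos": [0,0,0.0005],"yaw": 0},
  {"hand": -1,"delta_pos": [0,0,0],"yaw": 0},
  {"hand": -1,"delta_pos": [0,0,0],"yaw": 0},
])

```text
clock: 14.52
tcp_pos: [0.5981, 0.0414, 0.1476]
tool_rot: [0.492, 3.102, 0.001]
contact_force: [-4.9, 0.0, 12.6]
finger_gap: 0.018
```

carry_out([
  {"hand": -1,"delta_pos": [0,0,-0.0009],"yaw": 0},
  {"hand": -1,"delta_pos": [0,0,0],"yaw": 0},
  {"hand": -1,"delta_pos": [0,0.0001,0],"yaw": 2},
  {"hand": -1,"delta_pos": [0,0.0001,0],"yaw": 3},
  {"hand": -1,"delta_pos": [0,0.0001,0],"yaw": 3},
  {"hand": -1,"delta_pos": [0,0,0],"yaw": 2},
  {"hand": -1,"delta_pos": [0,0,0],"yaw": 0},
  {"hand": -1,"delta_pos": [0,0,0],"yaw": 0},
])

```text
clock: 15.18
tcp_pos: [0.5986, 0.0414, 0.1476]
tool_rot: [0.761, 3.047, 0.0]
contact_force: [-1.8, -0.6, 7.1]
finger_gap: 0.0176
```

Run:
```python
from h import *
plan([.5981,.0417,.1476],126.4)
c=cam("wrist");cv2.imwrite("pics/w10.png",c["frame"])
```

```text
clock 15.18 tcp [0.5986 0.0414 0.1476] psi 151.95 tool delta mm [ 0.6  0.1 -0. ] yaw 25.550364203880008 F [-1.8 -0.6  7.1] M [-0.13  0.5  -0.08] gap 0.0176
```

View pics/w10.png

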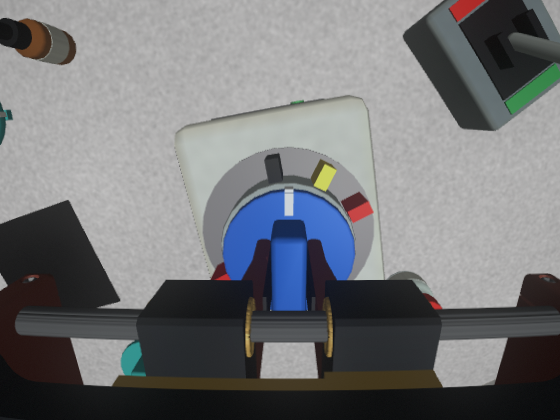

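Pointer has turned about 10° past the black mark and tracks the hand. Continuing.

carry_out([
  {"hand": -1,"delta_pos": [0,0.0001,0],"yaw": 3},
  {"hand": -1,"delta_pos": [0,0.0001,0],"yaw": 3},
  {"hand": -1,"delta_pos": [0,0.0001,0],"yaw": 3},
  {"hand": -1,"delta_pos": [0,0.0001,0],"yaw": 3},
  {"hand": -1,"delta_pos": [0,0.0001,0],"yaw": 3},
  {"hand": -1,"delta_pos": [0,0,0],"yaw": 3},
  {"hand": -1,"delta_pos": [0,0,0],"yaw": 3},
  {"hand": -1,"delta_pos": [0,0,0],"yaw": 1.5},
  {"hand": -1,"delta_pos": [0,0,0],"yaw": 0},
  {"hand": -1,"delta_pos": [0,0,0],"yaw": 0},
])

```text
clock: 16.07
tcp_pos: [0.5986, 0.0414, 0.1476]
tool_rot: [1.341, 2.84, -0.0]
contact_force: [-2.6, -1.3, 8.2]
finger_gap: 0.0177
```

Run:
```python
from h import *
plan([.5988,.042,.1476],126.4)
c=cam("wrist");cv2.imwrite("pics/w11.png",c["frame"])
s=cam("top");cv2.imwrite("pics/t11.png",cv2.resize(s["frame"][170:250,245:335],None,fx=6,fy=6,interpolation=2))
```

```text
clock 16.07 tcp [0.5986 0.0414 0.1476] psi 129.45 tool delta mm [ 0.4  0.6 -0. ] yaw 3.0497883562570394 F [-2.6 -1.3  8.2] M [-0.34  0.73  0.01] gap 0.0177
```

View pics/w11.png

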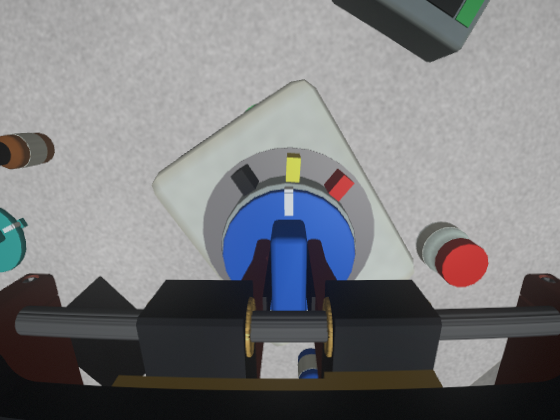

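carry_out([
  {"hand": -1,"delta_pos": [0,0,0],"yaw": 1.5},
  {"hand": -1,"delta_pos": [0,0,0],"yaw": 1.5},
  {"hand": -1,"delta_pos": [0,0,0],"yaw": 0.8},
  {"hand": -1,"delta_pos": [0,0,0],"yaw": 0},
  {"hand": -1,"delta_pos": [0,0,0],"yaw": 0},
  {"hand": -1,"delta_pos": [0,0,0],"yaw": 0},
])

```text
clock: 16.67
tcp_pos: [0.5986, 0.0414, 0.1476]
tool_rot: [1.434, 2.794, -0.0]
contact_force: [-2.9, -2.9, 8.1]
finger_gap: 0.0177
```

Run:
```python
from h import *
plan([.5988,.042,.1476],126.4)
o=bot.get_obs();c=cam("wrist");f=c["frame"];cv2.imwrite("pics/w12.png",cv2.resize(f[130:280,200:380],None,fx=4,fy=4,interpolation=2))
M=R.from_rotvec(o["tool_rot"]).as_matrix();cen=np.array([.5994,.0413])
def az(p,z):
    q=onz(c,p,z);d=q[:2]-cen;return np.degrees(np.arctan2(d[1],d[0])),np.linalg.norm(d)
roi=(200,130,380,280)
for n,m in(("yel",mask(f,(22,100,80),(35,255,255),roi)),("red",mask(f,(0,130,60),(8,255,255),roi)|mask(f,(172,130,60),(180,255,255),roi)),("blk",mask(f,(0,0,0),(180,255,70),(200,130,300,200)))):
    for b in blobs(m,25): print(n,b,az(b[0],.134))
for b in blobs(mask(f,(0,0,150),(180,70,255),(278,185,302,218)),30): print("ptr",b,az(b[0],.143))
s=cam("scene");cv2.imwrite("pics/s12.png",cv2.resize(s["frame"][150:340,190:400],None,fx=3.1,fy=3.1,interpolation=2))
```

```text
clock 16.67 tcp [0.5986 0.0414 0.1476] psi 125.67 tool delta mm [ 0.4  0.5 -0. ] yaw -0.7272582118883406 F [-2.9 -2.9  8.1] M [-0.34  0.7   0.16] gap 0.0177
yel ([287.1, 167.6], 378, [28.1, 13.5], 87.0) (np.float64(126.7743205760218), np.float64(0.05031470975063215))
red ([336.4, 184.0], 339, [13.6, 25.0], 36.9) (np.float64(91.28448807724288), np.float64(0.049340831649306666))
blk ([241.2, 182.7], 523, [25.4, 21.6], 53.1) (np.float64(159.50516721355658), np.float64(0.049914023803305806))
ptr ([297.3, 186.3], 31, [3.0, 8.0], 90.0) (np.float64(119.13518152776112), np.float64(0.04152671417537184))
ptr ([288.0, 202.0], 241, [26.0, 8.0], 90.0) (np.float64(126.44736830448032), np.float64(0.03222583958676717))
```

View pics/w12.png

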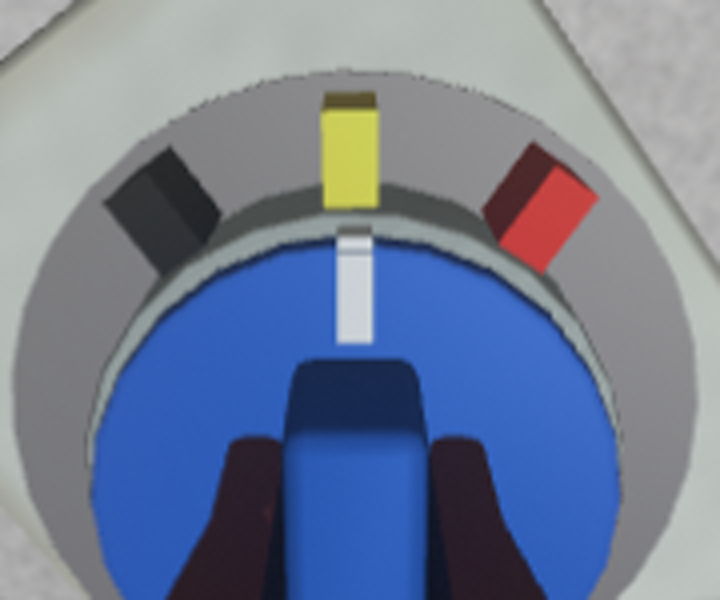

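View pics/s12.png

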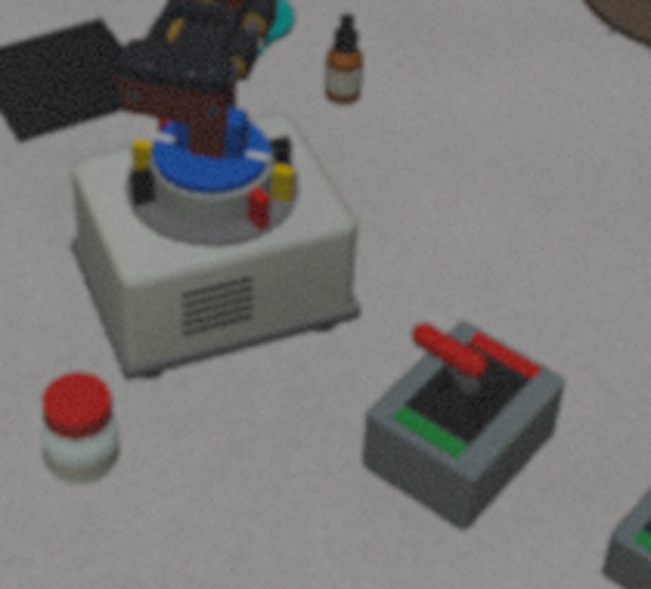

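carry_out([
  {"hand": -1,"delta_pos": [0,0,0],"yaw": 0.5},
  {"hand": -1,"delta_pos": [0,0,0],"yaw": 0},
  {"hand": -1,"delta_pos": [0,0,0],"yaw": 0},
  {"hand": -1,"delta_pos": [0,0,0],"yaw": 0},
  {"hand": -1,"delta_pos": [0,0,0],"yaw": 0},
  {"hand": -1,"delta_pos": [0,0,0],"yaw": 0},
  {"hand": -1,"delta_pos": [0,0,0],"yaw": 0},
  {"hand": -1,"delta_pos": [0,0,0],"yaw": 0},
  {"hand": -1,"delta_pos": [0,0,0],"yaw": 0},
  {"hand": -1,"delta_pos": [0,0,0],"yaw": 0},
])

```text
clock: 17.6
tcp_pos: [0.5986, 0.0414, 0.1476]
tool_rot: [1.446, 2.788, -0.0]
contact_force: [-2.9, -2.1, 7.6]
finger_gap: 0.0174
```

Run:
```python
from h import *
plan([.5988,.042,.1476],126.4)
c=cam("wrist");f=c["frame"];cv2.imwrite("pics/w13.png",cv2.resize(f[130:280,200:380],None,fx=4,fy=4,interpolation=2))
s=cam("top");cv2.imwrite("pics/t13.png",s["frame"])
```

```text
clock 17.60 tcp [0.5986 0.0414 0.1476] psi 125.18 tool delta mm [ 0.4  0.5 -0. ] yaw -1.2164348946346877 F [-2.9 -2.1  7.6] M [-0.28  0.75  0.21] gap 0.0174
```

View pics/w13.png

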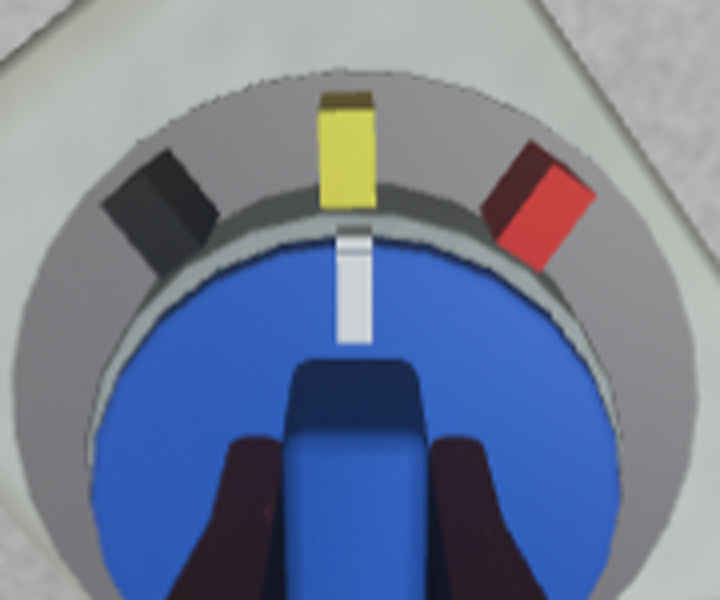

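View pics/t13.png

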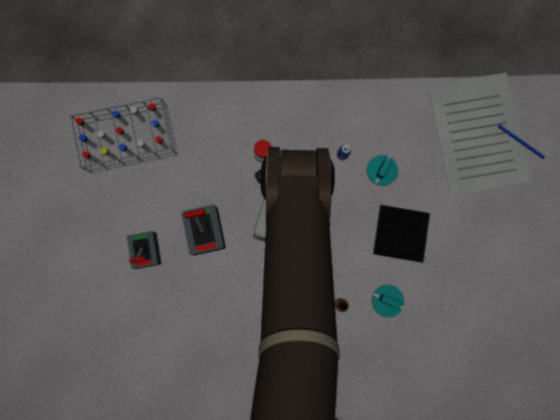

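The pointer stands at the yellow mark and holds steady. The lever is over the green side, and the jar and both bottles are where they were. Handing in.

```bash
python3 -c "
from cell import bot; print(bot.close_job())"
```

```text
the job is handed in; nothing more can be done
None
```

I threw the isolator lever over to green, then fitted the blue lid and twisted it to the yellow pulse mark. I handed the job in at about 17.7 s with the lid still gripped at 40 N; no verdict came back.

- **Lever:** it stayed over on the green side after I backed off. Its grip in the scene image was within about 2 px of where it should be when on.
- **Lid seating:** it went in at the black marks without resistance. It seated flush at the expected height (TCP z 0.1476 m), where I felt a light push of about 8–12 N.
- **Twist:** the hand's turn puts the lid at about 0.64 rad, roughly 1° past the middle of the yellow mark but still within its width. I aimed slightly past on purpose because of the lugs' play. The last moment reading was about 0.2 N m, against 0.16 N m expected from the spring. I attribute the rest to friction and sensor noise.
- **Lock:** I never turned the lid into the range where the lock's spring balls are felt.
- **Bystanders:** the two dropper bottles and the sample jar looked unmoved in the last top picture.

One small disagreement: the top and wrist cameras put the mill's mouth about 1 mm apart. I used the wrist camera, and the lid fitted freely. I did not measure the ring angle directly; it is inferred from the pointer and the hand's angle.

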